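Stand the hexagon gauge in its stand, heavy end down

TASK

Two hexagon gauges with swivel grips lie on the bench. Take the larger one and stand it upright in the wide well of the wooden stand, its heavy steel hexagon end down on the floor of the well and its black grip up, and let go. Leave the smaller gauge where it lies.

Things in the scene. Friction and masses are not known exactly. Their poses are not given: they have to be found in the camera images.
- hex_gauge: The larger hexagon gauge, 110 mm long, about 0.5 kg, lying loose on a flat of its head. Origin on its axis midway along it, 20 mm above the bench as it lies; x axis from heavy to light end. x -55 to -11 mm: solid steel hexagonal head, 40 mm across flats, 46 mm across corners; to +27 mm: aluminium rod, 12 mm thick; then the black swivel grip.
- hex_gauge_grip (a point): Centre of the grip at the light end, x = +41 mm in the gauge's frame, 20 mm above the bench as it lies. The grip is two round black cheeks, 28 mm in diameter, flat outside, 28 mm apart over their faces, on a level cross pin (the gauge's y axis). Pinched by these faces and lifted, the gauge swings freely on the pin (lightly damped) and its heavy head hangs down, foot 96 mm below this point.
- hex_gauge_foot (a point): Centre of the flat end face of the larger gauge's head, at x = -55 mm in its frame; this face stands on the well's floor at the end. Axes as the gauge's.
- small_gauge: The smaller gauge, same shape and materials, 68 mm long, head 24 mm across flats, grip 18 mm; origin midway on its axis, x axis from head to grip. Lies loose on the bench; not to be moved. (A measuring machine stands beyond the gauges to the left: coming from the left, pass over its front corner about 0.4 m above the bench and descend only above the gauge.)
- well (a point): Centre of the flat floor of the wide well in the wooden stand, 8 mm above the bench; z up. The stand is a fixed flat-topped block, 85 x 140 x 22 mm high. The wide well is round, 64 mm in diameter, 14 mm deep, rim chamfered, its centre 28 mm from the stand's middle; a narrow well, 36 mm in diameter, lies 70 mm from it along the stand's length (-y of this point).

How it is judged:
By the outcome, as a careful person would: the job done as asked, in the order asked, and still so for the second after the job is handed in, with the robot touching nothing.
It also fails if it takes over 48 s, if anything falls off the work surface, if the arm or the gripper's body presses on something with over 40 N, if the wrist force passes 120 N, or if a joint passes its speed limit or range.

ROBOT

A 7-joint arm with a two-finger parallel gripper is mounted at the origin on a cart in front of the work surface, level with it; the furniture and walls round the work are solid. World frame = base frame: x ahead of the robot, y to its left, z up, the work surface at z = 0. Lengths are in m, angles in rad, forces in N, time in s.
With the tool pointing down it reaches from about 0.35 to 0.9 m from the base axis. Payload 8.1 kg.
Tool frame: the origin (TCP) lies between the finger pads; the fingertips stand 19 mm ahead of it and the grasp point (between the pads) is the TCP; z points along the fingers, y is the line along which they close (so a half turn about z gives the same grasp; the last joint's range is limited). The gripper opens to 85 mm and grips with 20 to 120 N. Pads are 22 mm wide; open, the fingers measure 114 mm over their backs; the gripper's body (76 mm by 85 mm) begins 54 mm behind the grasp point. The pads swing forward as they close: fully open they stand 13 mm farther back than shut.
Start: joints at [1.184, 0.434, 0.025, 1.573, -0.012, 1.134, -0.075], TCP at [0.175, -0.6, 0.25] pointing down, gripper open.
Joint ranges: [-2.62, 2.62], [-0.44, 2.09], [-1.27, 1.32], [0.08, 2.57], [-1.32, 4.46], [0.12, 2], [-2.74, 2.74]. Speed limits (rad/s): [2.22, 2.22, 3.01, 3.01, 3.14, 3.14, 3.14].

INTERFACE

Orientations are given as [roll, pitch, yaw] about the fixed x, y, z axes, in that order (R = Rz(yaw) Ry(pitch) Rx(roll)).
In Python, from workcell import robot, eyes gives the robot as it stands.
- The arm moves only by the tool move_arm, never from a script. Its argument "moves" is a list of rows, each a list of 5 numbers: the opening, from -1 (shut) to 1 (fully open), then the shift along the tool's x, y, z in mm, then the turn about the tool's z in rad. In form: [[claw, dx, dy, dz, turn], ...]. A call has 1 to 8 rows; each row shifts and turns the commanded pose from where the row before left it, along the tool's axes as they then stand; what a row does not reach is not made up. A row lasts 1/8 s, in which the tool goes at most 62.5 mm and 10.7 degrees, less where a joint would pass 70% of its speed; a pose out of reach is approached as far as the arm can. A call is refused whole if a number of a shift passes 62.5 or a number of a turn 0.188, either way. A call with a gripper value outside its range is refused whole. The fingers move at their own pace and stop on an object; the grip force is fixed at half the most. Time passes only in rows, so rows that do not move let the fingers close. It gives the time, the measured TCP pose, the force, the opening and the grip force at its end, in the units of the state.
- robot.read_state(): the state, without advancing time (a new reading comes with each control period).
- eyes.camera(name): name is "side" or "top"; returns a dict with "frame" (384x512x3 uint8, red, green, blue), "vfov" (degrees; the focal length in pixels is half the picture's height over the tangent of half this angle, whatever the lens; pixels are square), "cx", "cy" (the principal point, pixels), "xyz" and "attitude" of the camera in the world. Camera axes: x right, y up, looking along -z (the intrinsics and any distortion apply to the point x, -y, -z); pixel columns grow to the right and rows downward; lengths in m; the calibration is good to about 2 mm. A picture is of the moment at which its call begins. There is no depth.
- robot.job_done(): hands the job in; it is judged then, once.
The state is a dict: "t": time; "joint_positions": joint angles; "qvel": joint speeds; "effort": joint torques, N m; "tool_pos": TCP position; "ee_rot": TCP orientation; "ft_force": force on the tool from outside, world axes, zero at the start; "moment": the same for the moment, N m; "width": finger opening in m; "grasp_force": force on a finger pad.
Only numpy, scipy, OpenCV 4.12 (cv2) and the standard library are available. Lean on these libraries where they do the work, as an engineer would, in place of code of your own. Each camera call takes 0.05 s, during which the arm holds its last target. There are 200 camera calls.

## Working session

There is one attempt and no reset: what is moved stays moved. The work goes in short steps, Python scripts to look and compute and a tool call to move; the robot and the scene stay as the last step left them, time stands still between calls to the robot, and variables do not carry over. Pictures are saved under pics/ and viewed, at most 10 in all, crops included, and the job is handed in when it is done.

Besides the shell and the picture viewer there is one more tool, called as a command line: name --pt "numbers of a row" for each row, then --argument value for the rest. move_arm: Moves the arm, as the interface text tells. Its arguments: {"type":"object","properties":{"moves":{"type":"array"}},"required":["moves"]}

```bash
mkdir -p pics
cat > h.py <<'E'
import numpy as np,cv2
from workcell import robot,eyes
from scipy.spatial.transform import Rotation as R
def cam(n):
    c=eyes.camera(n); return c
def ray(c,u,v):
    f=192/np.tan(np.radians(c["vfov"])/2)
    d=np.array([(u-c["cx"])/f,-(v-c["cy"])/f,-1.])
    a=np.array(c["attitude"]); M=a if a.shape==(3,3) else R.from_euler("xyz",a).as_matrix()
    return np.array(c["xyz"]),M@d
def onz(c,u,v,z):
    o,d=ray(c,u,v); return o+d*(z-o[2])/d[2]
E
python3 - <<'E'
from h import *
a=[]
for n in("side","top"):
    c=cam(n);print({k:v for k,v in c.items() if k!="frame"})
    cv2.imwrite(f"pics/{n}0.png",c["frame"][:,:,::-1])
s=robot.read_state();print(s["t"],s["tool_pos"],s["ee_rot"],s["width"])
E
```

```text
{'vfov': 46.4546858950197, 'cx': 255.66247822007918, 'cy': 189.49289204705494, 'xyz': array([0.17861557, 0.33280252, 0.60306797]), 'attitude': array([ 0.88283228, -0.01160603, -2.77303183])}
{'vfov': 57.65842286687904, 'cx': 253.58951123115102, 'cy': 192.36890386809296, 'xyz': array([ 0.34904481, -0.31398185,  0.88679083]), 'attitude': array([ 0.0725479 , -0.00397176, -1.59483747])}
0.1 [ 0.17482546 -0.59959617  0.2496118 ] [-3.14017907e+00  1.63529273e-04  2.83755562e-01] 0.08514909967274985
```

View pics/side0.png

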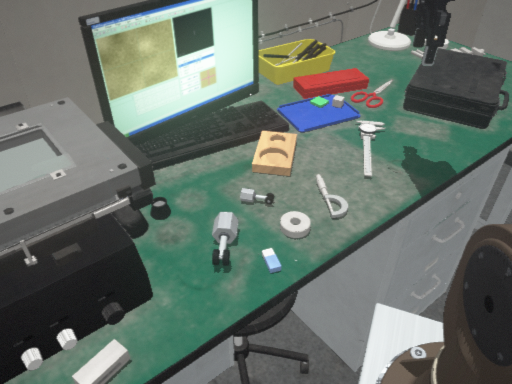

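View pics/top0.png

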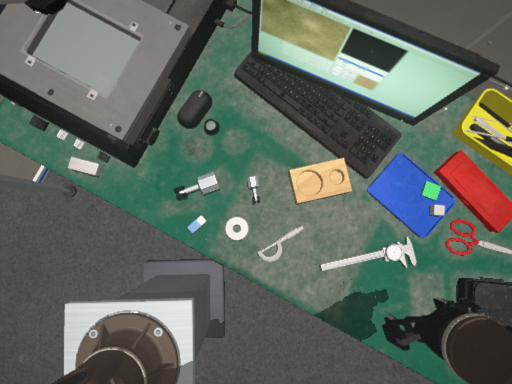

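The side view shows the large gauge with its head at about (226,222) and grip at (220,255). The small gauge is at (255,197) and the stand at (275,153). In the top view, the large gauge's head is at about (208,184), its grip at (181,192), and the wide well at about (312,182).

Run:
```python
import cv2,numpy as np
t=cv2.imread("pics/top0.png")[150:220,165:365];s=cv2.imread("pics/side0.png")[120:270,200:310]
a=cv2.resize(t,None,fx=4,fy=4,interpolation=3)
b=cv2.resize(s,None,fx=2,fy=2,interpolation=3)
o=np.zeros((590,800,3),np.uint8);o[:280]=a;o[285:585,:220]=b
o[285:585,250:570]=cv2.resize(cv2.imread("pics/side0.png")[205:270,195:264],(320,300),interpolation=3)
cv2.imwrite("pics/crop1.png",o)
```

```text
(no output)
```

View pics/crop1.png

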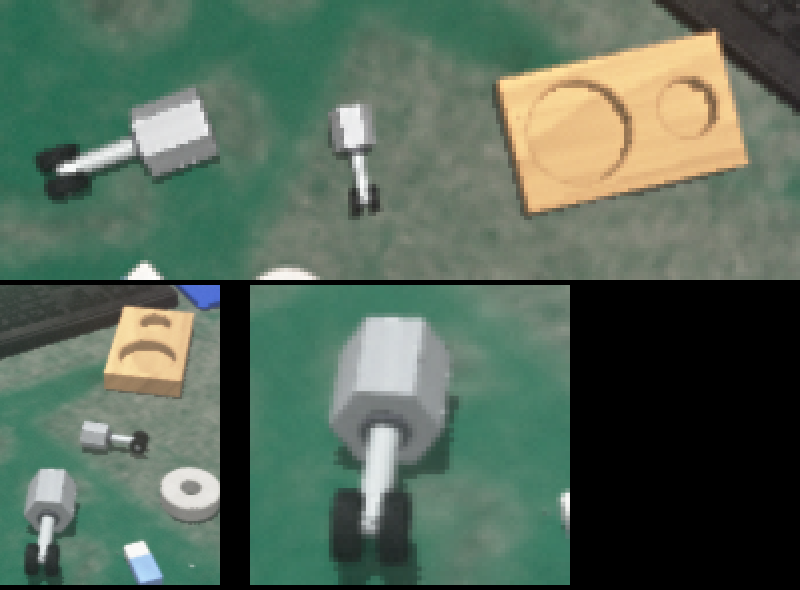

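Run:
```python
from h import *
c=cam("top");s=cam("side")
P=lambda x,y,z:onz(c,165+x/4,150+y/4,z)
g=P(63,172,.022);h=P(173,129,.04);w=P(578,132,.022);n=P(688,107,.022)
corners=[P(x,y,.022) for x,y in((498,81),(717,33),(748,162),(527,213))]
print("grip",g,"headtop",h,np.linalg.norm((g-h)[:2]),"expect 74; yaw",np.arctan2(*(g-h)[1::-1]))
print("well",w,n,np.linalg.norm(w-n));print(np.array(corners),np.mean(corners,0))
print("small",P(352,128,.024),P(364,198,.01))
S=lambda x,y,z:onz(s,x,y,z)
X=lambda x,y:(195+x*69/320,205+(y-285)*65/300)
print("side head",S(*X(390,355),.04),"grip",S(*X(370,523),.026))
print("side stand", [S(200+x/2,120+(y-285)/2,.022) for x,y in((122,308),(194,313),(182,382),(105,374))])
```

```text
grip [ 0.41451881 -0.13805458  0.022     ] headtop [ 0.437839   -0.20891751  0.04      ] 0.07460150740835578 expect 74; yaw 1.8887217881190361
well [ 0.43188796 -0.45878916  0.022     ] [ 0.44592814 -0.52801912  0.022     ] 0.07063931695148776
[[ 0.46505111 -0.40994696  0.022     ]
 [ 0.49210414 -0.54813093  0.022     ]
 [ 0.41063852 -0.56396195  0.022     ]
 [ 0.38218737 -0.42534077  0.022     ]] [ 0.43749528 -0.48684515  0.022     ]
small [ 0.43751379 -0.3180714   0.024     ] [ 0.39453252 -0.32462694  0.01      ]
side head [ 0.34766326 -0.24215724  0.04      ] grip [ 0.32940276 -0.16746222  0.026     ]
side stand [array([ 0.49494677, -0.54097891,  0.022     ]), array([ 0.41046305, -0.56323733,  0.022     ]), array([ 0.38168255, -0.42485039,  0.022     ]), array([ 0.46460104, -0.40714758,  0.022     ])]
```

move_arm --pt "1 20 -20 0 0" --pt "1 40 -42 0 0" --pt "1 40 -42 0 0" --pt "1 40 -42 0 0.1" --pt "1 36 -46 0 0.1" --pt "1 32 -49 0 0.1" --pt "1 28 -51 0 0.1" --pt "1 23 -53 0 0.1"

```text
t: 1.2
tool_pos: [0.3817, -0.2151, 0.2505]
ee_rot: [3.141, -0.001, -0.22]
ft_force: [2.0, -1.3, 1.4]
width: 0.0858
grasp_force: 0.0
```

move_arm --pt "0.2 8 -41 0 0" --pt "0.2 8 -41 0 0" --pt "0.2 0 0 0 -0.175" --pt "0.2 0 0 0 -0.175" --pt "0.2 0 0 0 -0.175" --pt "0.2 0 0 0 -0.175" --pt "0.2 0 0 0 -0.175" --pt "0.2 0 0 0 -0.175"

```text
t: 2.2
tool_pos: [0.4142, -0.1402, 0.2502]
ee_rot: [-3.142, 0.0, 0.839]
ft_force: [0.3, -0.7, -0.3]
width: 0.0513
grasp_force: 0.0
```

move_arm --pt "0.2 0 0 0 -0.175" --pt "0.2 0 0 0 -0.175" --pt "0.2 0 0 0 -0.175" --pt "0.2 0 0 0 -0.175" --pt "0.2 0 0 0 -0.175" --pt "0.2 0 0 0 -0.175" --pt "0.2 0 0 30 0" --pt "0.2 0 0 30 0"

```text
t: 3.2
tool_pos: [0.4145, -0.1404, 0.1898]
ee_rot: [3.141, 0.001, 1.883]
ft_force: [-0.3, -0.1, -0.7]
width: 0.0509
grasp_force: 0.0
```

Run:
```python
from h import *
s=robot.read_state();print(s["t"],s["tool_pos"],s["ee_rot"],s["width"],s["joint_positions"])
c=cam("side");d=cam("top")
X=lambda x,y:(195+(x-250)*69/320,205+(y-285)*65/300)
h=onz(c,*X(390,355),.04);g=onz(c,*X(370,523),.02);print(h,g,np.arctan2(*(g-h)[1::-1]))
o=np.zeros((600,800,3),np.uint8)
o[:300,:400]=cv2.resize(c["frame"][180:280,155:288,::-1],(400,300))
o[300:,:400]=cv2.resize(d["frame"][140:240,150:283,::-1],(400,300))
cv2.imwrite("pics/a.png",o)
```

```text
3.2 [ 0.4145202  -0.14041883  0.18983081] [3.14071437e+00 8.33940011e-04 1.88340929e+00] 0.050856961142758894 [ 0.59940843  0.24155833 -0.46463746  2.05750806  0.14105225  0.87105382
  0.36801338]
[ 0.4392143  -0.20549938  0.04      ] [ 0.41787423 -0.13805085  0.02      ] 1.8772216354029423
```

View pics/a.png

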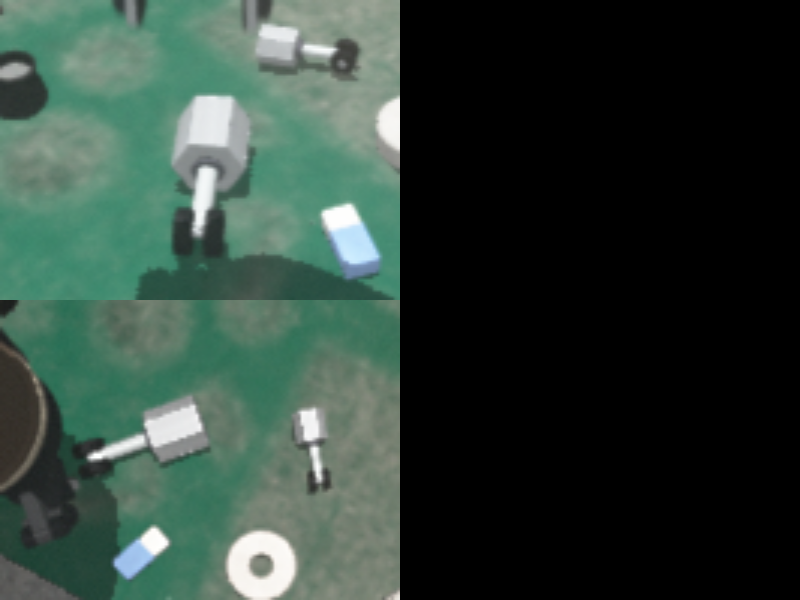

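The gauge is unmoved in both views, with its grip at crop (198,230) in the side view. The open fingers are above it, so I'll descend and pinch.

move_arm --pt "0.2 2 1.5 35 0" --pt "0.2 0 0 40 0" --pt "0.2 0 0 40 0" --pt "0.2 0 0 25 0" --pt "0.2 0 0 15 0" --pt "0.2 0 0 8 0" --pt "0.2 0 0 0 0" --pt "0.2 0 0 0 0"

```text
t: 4.3
tool_pos: [0.4157, -0.138, 0.028]
ee_rot: [3.141, 0.001, 1.884]
ft_force: [0.2, 0.7, -0.1]
width: 0.0518
grasp_force: 0.0
```

Run:
```python
from h import *
c=cam("side");cv2.imwrite("pics/b.png",cv2.resize(c["frame"][150:280,155:328,::-1],None,fx=4,fy=4,interpolation=3))
```

```text
(no output)
```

View pics/b.png

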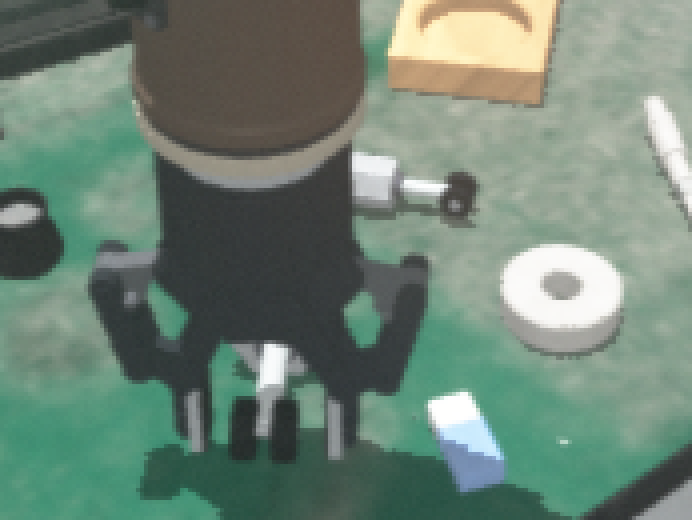

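The grip cheeks at crop (265,430) sit centred between the fingers, which are at (197,420) and (335,420). I'll lower 4 mm and close.

move_arm --pt "0.2 0 0 4 0" --pt "-0.2 0 0 0 0" --pt "-0.6 0 0 0 0" --pt "-1 0 0 0 0" --pt "-1 0 0 0 0" --pt "-1 0 0 0 0" --pt "-1 0 0 0 0" --pt "-1 0 0 0 0"

```text
t: 5.35
tool_pos: [0.4153, -0.1378, 0.0233]
ee_rot: [3.141, 0.0, 1.884]
ft_force: [-0.0, 0.2, 1.0]
width: 0.0272
grasp_force: 61.3
```

move_arm --pt "-1 0 0 -8 0" --pt "-1 0 0 -12 0" --pt "-1 0 0 -12 0" --pt "-1 0 0 -12 0" --pt "-1 0 0 -12 0" --pt "-1 0 0 -12 0" --pt "-1 0 0 -12 0" --pt "-1 0 0 -12 0"

```text
t: 6.35
tool_pos: [0.4147, -0.1375, 0.1159]
ee_rot: [-3.141, -0.001, 1.884]
ft_force: [0.1, 1.1, -4.2]
width: 0.0272
grasp_force: 60.6
```

move_arm --pt "-1 0 0 -15 0" --pt "-1 0 0 -20 0" --pt "-1 0 0 -25 0" --pt "-1 0 0 -20 0" --pt "-1 0 0 -8 0" --pt "-1 0 0 0 0" --pt "-1 0 0 0 0" --pt "-1 0 0 0 0"

```text
t: 7.35
tool_pos: [0.4147, -0.1377, 0.2026]
ee_rot: [-3.14, -0.001, 1.884]
ft_force: [-0.1, -0.6, -4.2]
width: 0.027
grasp_force: 60.5
```

Run:
```python
from h import *
c=cam("side");cv2.imwrite("pics/c.png",cv2.resize(c["frame"][110:280,145:328,::-1],None,fx=3,fy=3,interpolation=3))
s=robot.read_state();print(s["tool_pos"],s["ft_force"],s["width"])
```

```text
[ 0.41484399 -0.13770546  0.20271843] [-0.15738468 -0.10189117 -3.61773238] 0.0269201633441744
```

View pics/c.png

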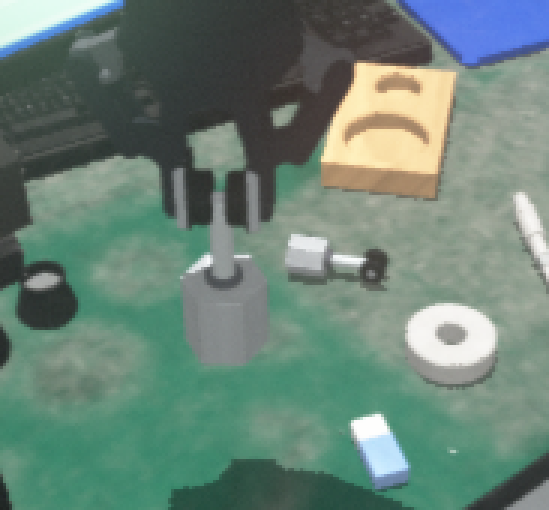

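The gauge hangs upright from the fingers with its head at crop (226,315). The small gauge is undisturbed. I'll carry it to the well.

move_arm --pt "-1 -5 -1 0 0" --pt "-1 -10 -3 0 0" --pt "-1 -16 -4 0 0" --pt "-1 -22 -6 0 0" --pt "-1 -25 -7 0 0" --pt "-1 -27 -7 0 0" --pt "-1 -27 -7 0 0" --pt "-1 -27 -7 0 0"

```text
t: 8.4
tool_pos: [0.4237, -0.3044, 0.2031]
ee_rot: [-3.141, 0.0, 1.882]
ft_force: [0.5, 0.2, -4.3]
width: 0.0269
grasp_force: 60.4
```

move_arm --pt "-1 -27 -7 0 0" --pt "-1 -27 -7 0 0" --pt "-1 -25 -7 0 0" --pt "-1 -22 -6 0 0" --pt "-1 -18 -5 0 0" --pt "-1 -15 -4 0 0" --pt "-1 -11 -3 0 0" --pt "-1 -6 -1 0 0"

```text
t: 9.4
tool_pos: [0.4325, -0.4585, 0.2032]
ee_rot: [-3.142, -0.0, 1.884]
ft_force: [0.9, -0.4, -4.8]
width: 0.0271
grasp_force: 60.4
```

move_arm --pt "-1 0 0 5 0" --pt "-1 0 0 10 0" --pt "-1 0 0 15 0" --pt "-1 0 0 15 0" --pt "-1 0 0 10 0" --pt "-1 0 0 5 0" --pt "-1 0 0 0 0" --pt "-1 0 0 0 0"

```text
t: 10.4
tool_pos: [0.4328, -0.4583, 0.1438]
ee_rot: [3.141, 0.001, 1.884]
ft_force: [0.2, 0.1, -4.9]
width: 0.0273
grasp_force: 60.5
```

move_arm --pt "-1 0 0 0 0" --pt "-1 0 0 0 0" --pt "-1 0 0 0 0" --pt "-1 0 0 0 0" --pt "-1 0 0 0 0" --pt "-1 0 0 0 0" --pt "-1 0 0 0 0" --pt "-1 0 0 0 0"

```text
t: 11.4
tool_pos: [0.4326, -0.458, 0.1433]
ee_rot: [-3.142, 0.0, 1.884]
ft_force: [-0.9, -0.0, -4.4]
width: 0.0271
grasp_force: 60.5
```

Run:
```python
from h import *
c=cam("side");d=cam("top")
o=np.zeros((600,800,3),np.uint8)
o[:,:400]=cv2.resize(c["frame"][70:220,220:320,::-1],(400,600),interpolation=3)
o[:400,400:]=cv2.resize(d["frame"][140:240,260:360,::-1],(400,400),interpolation=3)
cv2.imwrite("pics/d.png",o)
s=robot.read_state();print(s["t"],s["tool_pos"],s["ft_force"],s["width"])
```

```text
11.5 [ 0.43256155 -0.45799646  0.14331584] [-1.01083361  0.45969357 -4.0348776 ] 0.027134494434457385
```

View pics/d.png

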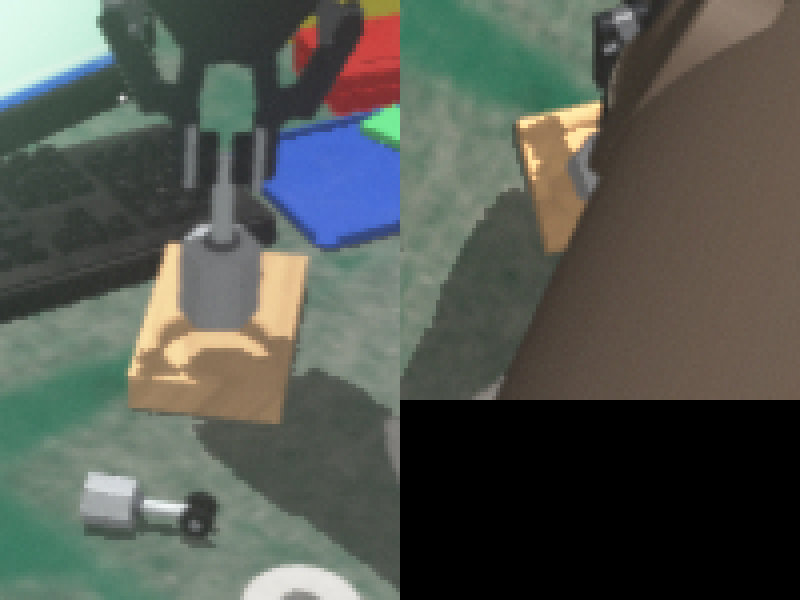

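The gauge hangs above the wide well, with its foot at crop (220,325) and the rim arc centred near (222,350). I'll lower it slowly.

move_arm --pt "-1 0 0 4 0" --pt "-1 0 0 6 0" --pt "-1 0 0 6 0" --pt "-1 0 0 6 0" --pt "-1 0 0 5 0" --pt "-1 0 0 3 0" --pt "-1 0 0 2 0" --pt "-1 0 0 0 0"

```text
t: 12.5
tool_pos: [0.4326, -0.458, 0.1113]
ee_rot: [-3.142, -0.0, 1.884]
ft_force: [0.1, -0.3, -4.0]
width: 0.027
grasp_force: 60.5
```

move_arm --pt "-1 0 0 1 0" --pt "-1 0 0 1 0" --pt "-1 0 0 1 0" --pt "-1 0 0 0.5 0" --pt "-1 0 0 0 0" --pt "-1 0 0 0 0"

```text
t: 13.25
tool_pos: [0.4326, -0.458, 0.1078]
ee_rot: [-3.142, 0.0, 1.884]
ft_force: [0.1, 0.3, -4.6]
width: 0.0269
grasp_force: 60.5
```

move_arm --pt "-1 0 0 0.7 0" --pt "-1 0 0 0 0" --pt "-1 0 0 0 0"

```text
t: 13.62
tool_pos: [0.4328, -0.4583, 0.1077]
ee_rot: [3.141, 0.001, 1.884]
ft_force: [-1.7, 1.5, 4.6]
width: 0.0268
grasp_force: 61.5
```

move_arm --pt "-1 0 0 0.7 0" --pt "-1 0 0 0 0" --pt "-1 0 0 0 0"

```text
t: 14.0
tool_pos: [0.433, -0.4585, 0.1077]
ee_rot: [3.141, 0.002, 1.884]
ft_force: [-2.2, 1.2, 11.4]
width: 0.0272
grasp_force: 62.2
```

The foot touched down at the expected floor height. I'll ease off, release and retreat straight up.

move_arm --pt "-1 0 0 -0.7 0" --pt "-1 0 0 0 0" --pt "-0.3 0 0 0 0" --pt "-0.2 0 0 0 0" --pt "-0.1 0 0 0 0" --pt "0 0 0 0 0" --pt "0.2 0 0 0 0" --pt "0.2 0 0 0 0"

```text
t: 15.0
tool_pos: [0.4326, -0.458, 0.1071]
ee_rot: [-3.142, 0.0, 1.884]
ft_force: [-0.2, 0.3, -0.2]
width: 0.0511
grasp_force: 0.0
```

move_arm --pt "0.2 0 0 -5 0" --pt "0.2 0 0 -10 0" --pt "0.2 0 0 -15 0" --pt "0.2 0 0 -25 0" --pt "0.2 0 0 -30 0" --pt "0.2 0 0 -20 0" --pt "0.2 0 0 -10 0" --pt "0.2 0 0 0 0"

```text
t: 16.0
tool_pos: [0.4328, -0.4582, 0.223]
ee_rot: [3.141, 0.001, 1.884]
ft_force: [-0.0, 0.2, -0.2]
width: 0.051
grasp_force: 0.0
```

Run:
```python
from h import *
c=cam("side");cv2.imwrite("pics/e.png",cv2.resize(c["frame"][70:270,200:320,::-1],None,fx=3,fy=3,interpolation=3))
s=robot.read_state();print(s["t"],s["tool_pos"],s["ft_force"],s["width"])
```

```text
16.05 [ 0.4324594  -0.4579466   0.22204976] [-0.38867156 -0.21707098 -0.71436375] 0.051245797152916245
```

View pics/e.png

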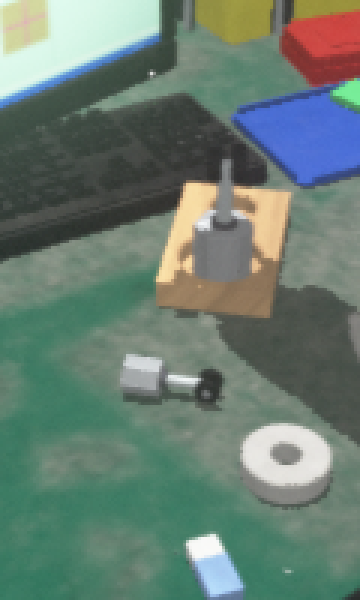

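The gauge stands upright in the wide well, its head at crop (222,250) and its rod pointing up. The fingers are clear and the small gauge is untouched.

```bash
python3 -c "
from workcell import robot
print(robot.job_done())"
```

```text
the job is handed in; nothing more can be done
None
```

The larger gauge stands upright and released in the wide well, head down and grip up; the smaller gauge was not moved, and the job was handed in at about 16 s.

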